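# Close the control box cover and lock its two quarter-turn fasteners

### The job

Close up the air conditioner's control box on the bench: push its hinged cover down until it is fully shut, then set a fingertip (or both fingertips) in the slot of each of the two quarter-turn fasteners and turn it clockwise a quarter turn to its stop, so that the cover is locked. Do not pinch or lift anything and do not swing the cover further open; leave the loose things on the bench where they are, and finish clear of everything.

Things in the scene. Friction and masses are not known exactly. Their poses are not given: they have to be found in the camera images.
- control_box: open-topped grey sheet-metal box, 200 (x) x 280 (y) x 110 high, fixed to the bench; origin at the centre of its underside; its x axis points from its front (towards the robot) to its back, y to its left, z up. The cover's hinge line runs parallel to y at x = +100, z = 110 mm
- cover (a joint): flat grey cover, 205 x 286 x 6 thick, hinged along the box's back (far) edge, free edge at the front. Joint value in rad: 0 shut flat on the rim (top face 116 above the bench), growing as the front edge rises. Starts ajar at 0.25 to 0.6, a stiff hinge holds it where it is left; pushing down with about 2 to 4 N near the front edge moves it
- cover_edge (a point): middle of the cover's front (free) edge, on its top face, 205 from the hinge line. Between the two fasteners the top face is bare for 80 mm left to right
- left_fastener (a joint): left fastener, on top of the cover: a round turn-button 80 across, black cheeks on a bare metal base, cut right across by one straight slot, 26 wide, 18 deep, open at both ends. Value in rad: 0 unlocked (slot along the box's y axis), growing clockwise seen from above to a hard stop at 1.571, locked (slot along the box's x axis). Stays where it is left; needs about 0.15 N m. Starts between 0 and 0.3
- left_slot (a point): point on the left fastener's axis at the floor of its slot; the cheeks rise 18 above it. Its x axis runs along the slot, its z axis points up out of the slot. With the cover shut it lies at (-45, 80, 122) mm in the box's frame; it tilts up with the cover
- right_fastener (a joint): right fastener, on top of the cover: a round turn-button 80 across, black cheeks on a bare metal base, cut right across by one straight slot, 26 wide, 18 deep, open at both ends. Value in rad: 0 unlocked (slot along the box's y axis), growing clockwise seen from above to a hard stop at 1.571, locked (slot along the box's x axis). Stays where it is left; needs about 0.15 N m. Starts between 0 and 0.3
- right_slot (a point): point on the right fastener's axis at the floor of its slot; the cheeks rise 18 above it. Its x axis runs along the slot, its z axis points up out of the slot. With the cover shut it lies at (-45, -80, 122) mm in the box's frame; it tilts up with the cover
- screwdriver: loose screwdriver, dark handle, lying on the bench in front of the box; to be left alone (origin under its middle)
- tape_roll: loose roll of tape lying flat, 90 across, 40 high, to the left of the box; to be left alone (origin under its middle)
- capacitor: loose upright aluminium capacitor, 40 across, 60 high, to the left of the box; to be left alone (origin under its middle)
- carton: loose closed cardboard carton 90 x 120 x 60 high, to the right of the box; to be left alone (origin under its middle)
- spray_can: loose upright spray can, 56 across, about 130 high, behind the box; to be left alone (origin under its middle)
- mug: loose white mug, 76 across, 85 high, behind the box; to be left alone (origin under its middle)
- wrench: loose steel wrench lying flat on the bench, in front of the box to the right; to be left alone (origin under its middle)

How it is judged (in metres and radians):
On the way:
1. the cover is pushed fully shut while both fasteners are still unlocked (value of joint cover below 0.03 rad and value of joint each of left_fastener, right_fastener below 0.6 rad), for 0.2 s.
At the end, for the whole second after the job is handed in: the cover is shut (below 0.03 rad) and both fasteners are turned to locked (above 1.4 of 1.571 rad) (value of joint cover below 0.03 rad and value of joint each of left_fastener, right_fastener above 1.4 rad); the robot touches nothing.
It fails at once if the cover is swung further open (above 0.75 rad) (value of joint cover above 0.75 rad).
It fails at once if a loose thing on the bench is lifted, carried or shoved more than 30 mm (distance of any of screwdriver, tape_roll, capacitor, carton, spray_can, mug, wrench from where it was at the start of the episode above 0.03 m).
It also fails if it takes over 56 s, if anything falls off the work surface, if the arm or the gripper's body presses on something with over 40 N, if the wrist force passes 120 N, or if a joint passes its speed limit or range.

### The arm

A 6-joint arm with a two-finger parallel gripper is mounted at the origin on the work surface. World frame = base frame: x ahead of the robot, y to its left, z up, the work surface at z = 0. Lengths are in m, angles in degrees, forces in N, time in s.
With the tool pointing down it reaches from about 0.35 to 0.725 m from the base axis. Payload 6 kg.
Tool frame: the origin (TCP) lies where the fingers leave the gripper's body, on its centre line; the fingertips stand 73 mm ahead of it and the grasp point (between the pads) lies 54 mm ahead of it; z points along the fingers, y is the direction in which the jaws open and shut (so a half turn about z gives the same grasp; the last joint's range is limited). The gripper opens to 85 mm and grips with 20 to 120 N. Pads are 22 mm wide; open, the fingers measure 114 mm over their backs; the gripper's body (76 mm by 85 mm) begins 54 mm behind the grasp point. The pads swing forward as they close: fully open they stand 13 mm farther back than shut.
Start: joints at [-54.104, 2.303, 4.859, 0, -92.561, -19.12], TCP at [0.173, -0.574, 0.304] pointing down, gripper open.
Joint ranges: [-146.85, 146.85], [-73.84, 115.35], [-62.03, 85.46], [-188.31, 113.3], [-161.28, -10.13], [-171.36, 171.36]. Speed limits (degrees/s): [147.25, 147.25, 172.46, 180, 180, 180].

### API

Orientations are given as a 3x3 rotation matrix whose columns are the frame's x, y, z axes.
In Python, from station import readout, eyes, hand_in gives the robot as it stands.
- The arm moves only by the tool play_rows, never from a script. Its argument "steps" is a list of rows, each a list of 3 entries, a list of its own where there are three numbers: the opening in per cent of the stroke, from 0 (shut) to 100 (fully open), then the shift along the world's x, y, z in cm, then the turn about the world's z in rad. In form: [[hand, [dx, dy, dz], turn], ...]. A call has 1 to 5 rows; each row is the pose to reach, as a shift and turn from the pose commanded when the call began; what a row does not reach only later rows make up. A row lasts 1/12 s, in which the tool goes at most 41.7 mm and 7.16 degrees, less where a joint would pass 70% of its speed; a pose out of reach is approached as far as the arm can. A call with a gripper value outside its range is refused whole. The fingers move at their own pace and stop on an object; "grip_force" is the grip in N (left out, the last holds). Time passes only in rows, so rows that repeat a pose let the fingers close. It gives the time, the measured TCP pose, the force and the opening at its end, in the units of the state.
- readout.get_obs(): the state, without advancing time (a new reading comes with each control period).
- eyes.grab_frame(name): name is "side" or "top" or "wrist"; returns a dict with "frame" (400x640x3 uint8, red, green, blue), "fx", "fy", "cx", "cy" (pixels), "eye" and "orientation" of the camera in the world. Camera axes: x right, y down, z forward; pixel columns grow to the right and rows downward; lengths in m; the calibration is good to about 2 mm. A picture is of the moment at which its call begins. There is no depth.
- hand_in(): hands the job in, once; it reports no verdict.
The state is a dict: "time": time; "joints": joint angles; "dq": joint speeds; "effort": joint torques, N m; "tcp_pos": TCP position; "ee_rot": TCP orientation; "wrist_force": force on the tool from outside, world axes, zero at the start; "wrist_torque": the same for the moment, N m; "finger_gap": finger opening in m.
Only numpy, scipy, OpenCV 4.12 (cv2) and the standard library are available. Lean on these libraries where they do the work, as an engineer would, in place of code of your own. Each camera call takes 0.05 s, during which the arm holds its last target. There are 200 camera calls.

## Working session

There is one attempt and no reset: what is moved stays moved. The work goes in short steps, Python scripts to look and compute and a tool call to move; the robot and the scene stay as the last step left them, time stands still between calls to the robot, and variables do not carry over. Pictures are saved under pics/ and viewed, about 8 in all and at most 12, crops included, and the job is handed in when it is done.

Besides the shell and the picture viewer there is one more tool, called after "Emit:" as name(argument=value, ...), one argument or row to a line, values as JSON. play_rows: Moves the arm, as the interface text tells. Its arguments: {"type":"object","properties":{"steps":{"type":"array"},"grip_force":{"type":"number"}},"required":["steps"]}

```bash
mkdir -p pics; ls; python3 - <<'E'
from station import readout, eyes
import cv2,pickle
print(readout.get_obs())
for n in ("top","side"):
    d=eyes.grab_frame(n); cv2.imwrite(f"pics/{n}0.png",d["frame"][:,:,::-1])
    pickle.dump(d,open(f"pics/{n}0.pkl","wb"))
    print(n,d["fx"],d["fy"],d["cx"],d["cy"],d["eye"],d["orientation"])
E
```

```text
pics
{'time': 0.0, 'joints': array([-5.41050870e+01,  2.33802656e+00,  4.80243901e+00, -2.64389022e-02,
       -9.25629757e+01, -1.91195186e+01]), 'dq': array([ 0.00804378,  0.00777906,  0.09542731, -0.02976807, -0.11548629,
        0.01306661]), 'effort': array([ 1.44492693e-03, -3.68195307e+01,  3.47420239e+01,  6.93224475e+00,
       -5.38808381e-03, -3.24809385e-06]), 'tcp_pos': array([ 0.17319664, -0.57424327,  0.30288651]), 'ee_rot': array([[-9.57437652e-01, -2.88639463e-01, -6.35147235e-04],
       [-2.88640134e-01,  9.57436214e-01,  1.66384501e-03],
       [ 1.27861632e-04,  1.77635684e-03, -9.99998414e-01]]), 'wrist_force': array([-0.67142086,  0.36949908,  0.6638285 ]), 'wrist_torque': array([ 0.05033439, -0.03000586,  0.019913  ]), 'finger_gap': 0.0850790206564334}
top 419.88693284389933 419.88693284389933 319.51117232710214 205.32030801767212 [0.46098533 0.02509577 1.05697963] [[-0.00476845 -0.99354166  0.11336766]
 [-0.99996305  0.00554847  0.00656593]
 [-0.00715254 -0.11333216 -0.99353141]]
side 463.3764438321638 463.3764438321638 325.32393362937665 204.09389175236095 [0.28048994 0.94742991 0.69864407] [[-0.95157189 -0.16821467  0.2573223 ]
 [-0.30742433  0.51765718 -0.79844933]
 [ 0.00110615 -0.83888907 -0.5443013 ]]
```

View pics/top0.png

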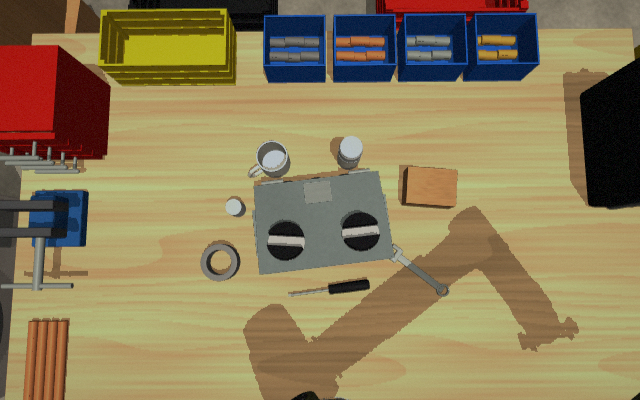

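View pics/side0.png

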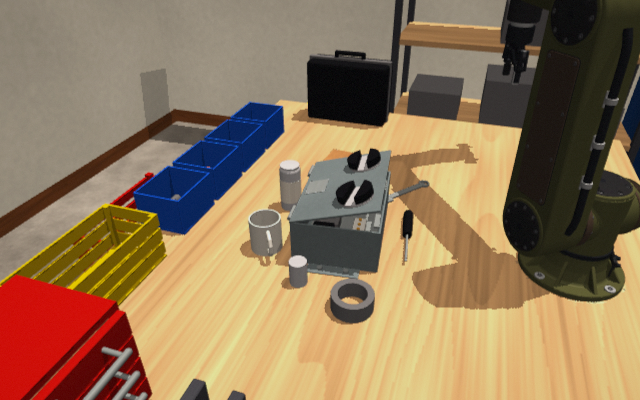

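The top view shows the box with its cover ajar around (320,220), the fasteners at about (286,240) and (361,231), and slots nearly along y. The loose things sit around the box. Next I'll enlarge crops to read corners.

```bash
python3 - <<'E'
import cv2
a=cv2.imread("pics/top0.png")[160:285,240:410]; cv2.imwrite("pics/topc.png",cv2.resize(a,None,fx=4.5,fy=4.5,interpolation=cv2.INTER_CUBIC))
a=cv2.imread("pics/side0.png")[145:280,280:405]; cv2.imwrite("pics/sidec.png",cv2.resize(a,None,fx=4.4,fy=4.4,interpolation=cv2.INTER_CUBIC))
E
```

```text
(no output)
```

View pics/topc.png

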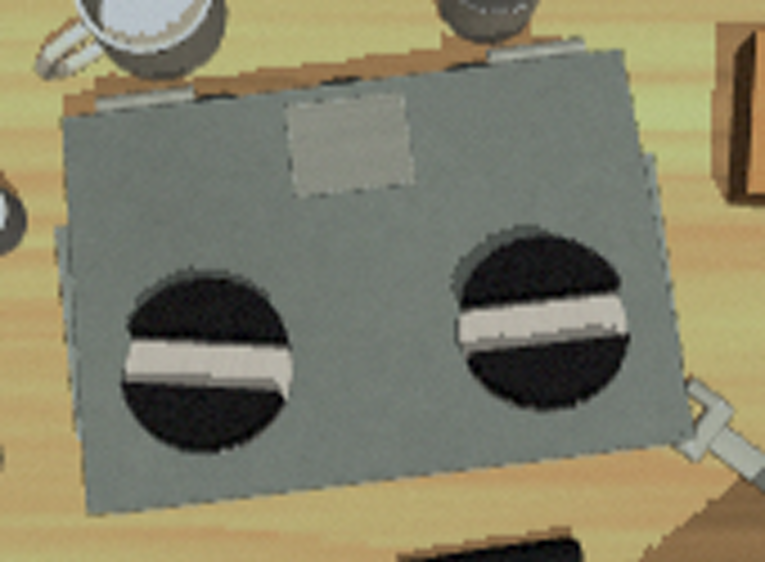

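View pics/sidec.png

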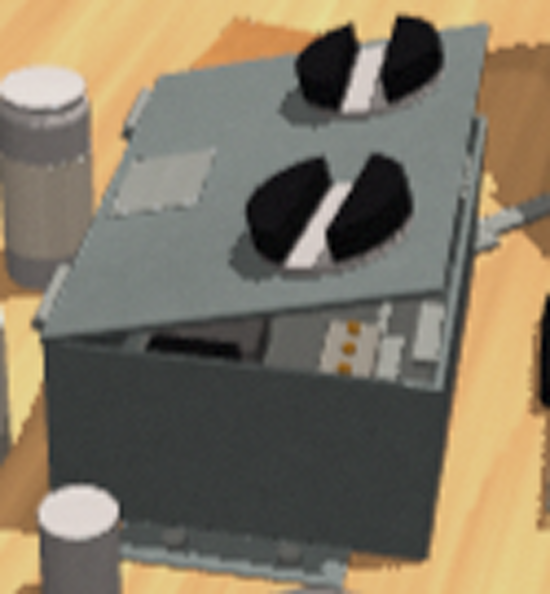

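```bash
cat > m.py <<'E'
import numpy as np,pickle
from scipy.optimize import least_squares
def proj(d,P):
    p=(np.atleast_2d(P)-d["eye"])@d["orientation"]
    return np.c_[d["fx"]*p[:,0]/p[:,2]+d["cx"],d["fy"]*p[:,1]/p[:,2]+d["cy"]]
def b2w(v,P):
    c,s=np.cos(v[2]),np.sin(v[2]); P=np.atleast_2d(P).astype(float)
    return np.c_[v[0]+c*P[:,0]-s*P[:,1],v[1]+s*P[:,0]+c*P[:,1],P[:,2]]
def cov(q,d,y,h): # cover coords -> box
    return [.1-d*np.cos(q)+h*np.sin(q),y,.11+d*np.sin(q)+h*np.cos(q)]
E
python3 - <<'E'
from m import *
T=pickle.load(open("pics/top0.pkl","rb"));S=pickle.load(open("pics/side0.pkl","rb"))
t=(np.array([(90,515),(690,438)])+.5)/4.5-.5+[240,160]
s=(np.array([(437,292),(488,27),(440,390),(425,560)])+.5)/4.4-.5+[280,145]
def f(v):
    C=b2w(v,[cov(v[3],.205,y,.006) for y in(.143,-.143)])
    B=b2w(v,[[-.1,.14,.11],[-.1,.14,0]])
    return np.r_[proj(T,C)-t,proj(S,np.r_[C,B])-s].ravel()
r=least_squares(f,[.45,0,.1,.4]);v=r.x
print(v,np.degrees(v[2]),np.round(r.fun.reshape(-1,2),1))
for n,y in(("L",.08),("R",-.08)):
    print(n,"open slot",b2w(v,[cov(v[3],.145,y,.012)]),"shut",b2w(v,[[-.045,y,.122]]), "px",proj(T,b2w(v,[cov(v[3],.145,y,.012)]))*1)
    for a in (0,.1,.2,.3):
        E=b2w(v,[cov(v[3],.145-k*.04*np.sin(a),y+k*.04*np.cos(a),.012) for k in(1,-1)])
        print(a,np.round((proj(T,E)-[240,160]+.5)*4.5-.5).tolist())
print("edge",b2w(v,[cov(v[3],.205,0,.006)]),"shut",b2w(v,[[-.105,0,.116]]))
E
```

```text
[0.53110704 0.02866502 0.11976919 0.25122601] 6.862269290389371 [[-0.8  0.3]
 [ 1.   0.3]
 [ 0.4  0.4]
 [-0.5 -0.3]
 [-0.5 -0.4]
 [-0.2  0.2]]
L open slot [[0.48435168 0.10361547 0.15766909]] shut [[0.47687077 0.10271518 0.122     ]] px [[285.70329225 242.38047144]]
0 [[124.0, 383.0], [291.0, 362.0]]
0.1 [[124.0, 375.0], [292.0, 370.0]]
0.2 [[124.0, 367.0], [291.0, 378.0]]
0.3 [[126.0, 359.0], [290.0, 386.0]]
R open slot [[ 0.50346897 -0.05523832  0.15766909]] shut [[ 0.49598806 -0.05613862  0.122     ]] px [[359.99515441 233.03854932]]
0 [[458.0, 341.0], [625.0, 320.0]]
0.1 [[457.0, 333.0], [626.0, 328.0]]
0.2 [[458.0, 325.0], [626.0, 336.0]]
0.3 [[459.0, 317.0], [626.0, 344.0]]
edge [[0.43472929 0.01706642 0.16677294]] shut [[0.42685924 0.0161193  0.116     ]]
```

Emit:
play_rows(
  steps=[
    [0,[1.4,3,0],0.12],
    [0,[2.8,6,0],0.24],
    [0,[4.2,9,0],0.36],
    [0,[5.6,12,0],0.48],
    [0,[7,15,0],0.6],
  ],
  grip_force=60,
)

```text
time: 0.52
tcp_pos: [0.2434, -0.423, 0.3032]
ee_rot: [[-0.623, -0.782, -0.001], [-0.782, 0.623, 0.001], [-0.0, 0.001, -1.0]]
wrist_force: [0.7, -0.0, 0.2]
finger_gap: 0.0256
```

```bash
cat > st.py <<'E'
from station import readout
import numpy as np
np.set_printoptions(precision=4,suppress=True)
o=readout.get_obs()
print("t",o["time"],"q",o["joints"],"tcp",o["tcp_pos"],"yawy",np.degrees(np.arctan2(o["ee_rot"][1,1],o["ee_rot"][0,1])),"F",o["wrist_force"],"T",o["wrist_torque"],"gap",o["finger_gap"])
E
python3 st.py
```

```text
t 0.5167 q [-36.3508 -14.9454 -11.0762  -0.0152 -93.9232  -2.188 ] tcp [ 0.2434 -0.423   0.3032] yawy 141.46224455525228 F [ 0.7127 -0.0376  0.1995] T [-0.0523 -0.1169  0.0069] gap 0.025591332943925828
```

Emit:
play_rows(
  steps=[
    [0,[1.4,3,0],0.12],
    [0,[2.8,6,0],0.24],
    [0,[4.2,9,0],0.36],
    [0,[5.6,12,0],0.48],
    [0,[7,15,0],0.6],
  ],
)

```text
time: 0.93
tcp_pos: [0.3133, -0.2729, 0.3036]
ee_rot: [[-0.072, -0.997, -0.0], [-0.997, 0.072, 0.0], [-0.0, 0.0, -1.0]]
wrist_force: [1.1, 0.2, -0.0]
finger_gap: -0.0001
```

Emit:
play_rows(
  steps=[
    [0,[1.4,3,0],0.12],
    [0,[2.8,6,0],0.24],
    [0,[4.2,9,0],0.36],
    [0,[5.6,12,0],0.48],
    [0,[7,15,0],0.6],
  ],
)

```text
time: 1.35
tcp_pos: [0.3834, -0.1228, 0.3038]
ee_rot: [[0.504, -0.864, 0.0], [-0.864, -0.504, 0.0], [-0.0, -0.0, -1.0]]
wrist_force: [0.7, -0.0, -0.3]
finger_gap: -0.0
```

Emit:
play_rows(
  steps=[
    [0,[1.3,3,0],0.1],
    [0,[2.6,6,0],0.2],
    [0,[4,9,0],0.29],
    [0,[5.2,12,0],0.29],
    [0,[6.4,14.3,0],0.29],
  ],
)

```text
time: 1.77
tcp_pos: [0.4474, 0.0208, 0.3035]
ee_rot: [[0.727, -0.687, -0.0], [-0.687, -0.727, 0.0], [-0.0, 0.0, -1.0]]
wrist_force: [0.5, 0.4, -0.2]
finger_gap: 0.0
```

```bash
python3 st.py
```

```text
t 1.7667 q [ 28.6684 -21.4758 -16.0903  -0.0235 -95.3981  17.9577] tcp [0.4474 0.0208 0.3035] yawy -133.3716737382937 F [ 0.5456  0.4153 -0.2117] T [-0.1    -0.0757 -0.0423] gap 1.3407433810955012e-05
```

Emit:
play_rows(
  steps=[
    [0,[0,0,-1.4],0.1],
    [0,[0,0,-2.8],0.2],
    [0,[0,0,-4.2],0.3],
    [0,[0,0,-5.4],0.4],
    [0,[0,0,-6],0.4],
  ],
)

```text
time: 2.18
tcp_pos: [0.4466, 0.0186, 0.2418]
ee_rot: [[0.938, -0.348, -0.003], [-0.348, -0.938, -0.001], [-0.002, 0.002, -1.0]]
wrist_force: [-0.5, -0.5, 0.7]
finger_gap: 0.0
```

Emit:
play_rows(
  steps=[
    [0,[0,0,-0.5],0],
    [0,[0,0,-1],0],
    [0,[0,0,-1.5],0],
    [0,[0,0,-2],0],
    [0,[0,0,-2.5],0],
  ],
)

```text
time: 2.6
tcp_pos: [0.4473, 0.0185, 0.2188]
ee_rot: [[0.936, -0.352, 0.001], [-0.352, -0.936, 0.0], [0.0, -0.0, -1.0]]
wrist_force: [-0.6, -0.1, 1.4]
finger_gap: 0.0002
```

Emit:
play_rows(
  steps=[
    [0,[0,0,-0.5],0],
    [0,[0,0,-1],0],
    [0,[0,0,-1.5],0],
    [0,[0,0,-2],0],
    [0,[0,0,-2.3],0],
  ],
)

```text
time: 3.02
tcp_pos: [0.447, 0.0185, 0.195]
ee_rot: [[0.936, -0.351, -0.001], [-0.351, -0.936, -0.0], [-0.001, 0.001, -1.0]]
wrist_force: [-2.1, -1.0, 1.0]
finger_gap: 0.0
```

Emit:
play_rows(
  steps=[
    [0,[0,0,-0.2],0],
    [0,[0,0,-0.4],0],
    [0,[0,0,-0.6],0],
    [0,[0,0,-0.7],0],
    [0,[0,0,-0.7],0],
  ],
)

```text
time: 3.43
tcp_pos: [0.4473, 0.0186, 0.1888]
ee_rot: [[0.936, -0.351, 0.0], [-0.351, -0.936, 0.0], [0.0, -0.0, -1.0]]
wrist_force: [0.5, 0.3, -0.2]
finger_gap: 0.0001
```

Emit:
play_rows(
  steps=[
    [0,[0,0,-0.1],0],
    [0,[0,0,-0.2],0],
    [0,[0,0,-0.3],0],
    [0,[0,0,-0.3],0],
    [0,[0,0,-0.3],0],
  ],
)

```text
time: 3.85
tcp_pos: [0.4473, 0.0186, 0.1886]
ee_rot: [[0.936, -0.351, 0.002], [-0.351, -0.936, 0.0], [0.002, -0.001, -1.0]]
wrist_force: [-8.8, 1.3, 15.4]
finger_gap: -0.0001
```

```bash
python3 - <<'E'
from station import eyes
import cv2,pickle,numpy as np
d=eyes.grab_frame("side"); e=eyes.grab_frame("wrist");pickle.dump(e,open("pics/w1.pkl","wb"))
a=cv2.resize(d["frame"][145:280,280:405],(370,400),interpolation=cv2.INTER_CUBIC)
b=cv2.resize(e["frame"],(430,269)); b=np.vstack([b,np.zeros((131,430,3),np.uint8)])
cv2.imwrite("pics/s1.png",np.hstack([a,b])[:,:,::-1])
E
python3 st.py
```

```text
t 3.95 q [ 28.4425 -21.4202 -28.0327   0.0426 -83.2895  41.0199] tcp [0.4473 0.0186 0.1886] yawy -110.53260706903743 F [-9.5273  1.6553 15.0502] T [0.6391 3.2372 0.0138] gap 0.00019171933156737596
```

View pics/s1.png

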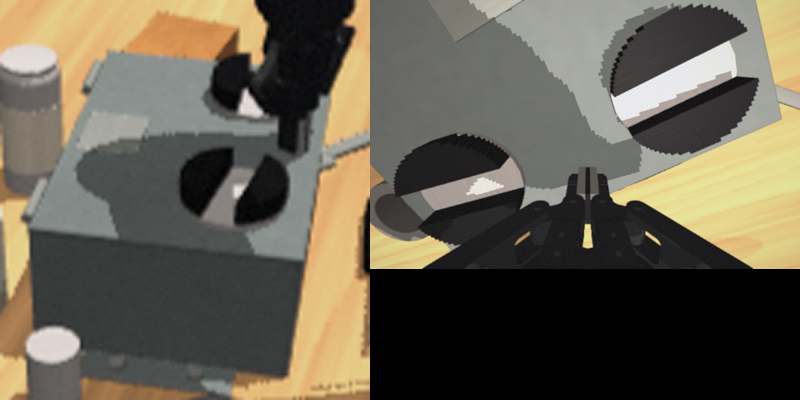

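The cover lies flat and shut (15 N contact at z = 0.116, as expected). Now I'll lift and move over the left fastener.

Emit:
play_rows(
  steps=[
    [0,[0,0,2],0],
    [0,[0,0,4],0],
    [0,[0,0,6],0],
    [0,[0.5,1.5,6.5],0.05],
    [30,[1.2,3.5,6.5],0.12],
  ],
)

```text
time: 4.37
tcp_pos: [0.4599, 0.0535, 0.2535]
ee_rot: [[0.972, -0.236, 0.005], [-0.236, -0.972, 0.002], [0.004, -0.003, -1.0]]
wrist_force: [0.1, -0.4, -0.6]
finger_gap: 0.0108
```

Emit:
play_rows(
  steps=[
    [30,[0.7,2,0],0.08],
    [30,[1.4,4,0],0.17],
    [30,[1.8,4.9,0],0.17],
    [30,[1.8,4.9,0],0.17],
    [30,[1.8,4.9,0],0.17],
  ],
)

```text
time: 4.78
tcp_pos: [0.4772, 0.1026, 0.2505]
ee_rot: [[0.998, -0.07, -0.001], [-0.07, -0.998, -0.001], [-0.001, 0.001, -1.0]]
wrist_force: [0.4, 0.4, 0.6]
finger_gap: 0.0255
```

```bash
python3 - <<'E'
from station import eyes
import cv2,pickle,numpy as np
for n in("wrist","top"):
    d=eyes.grab_frame(n); pickle.dump(d,open(f"pics/{n}2.pkl","wb"))
    if n=="wrist": cv2.imwrite("pics/w2.png",d["frame"][:,:,::-1]); print(d["fx"],d["eye"],d["orientation"])
    else: cv2.imwrite("pics/t2.png",cv2.resize(d["frame"][160:285,240:410],None,fx=4.5,fy=4.5,interpolation=cv2.INTER_CUBIC)[:,:,::-1])
E
python3 st.py
```

```text
311.9142537498199 [0.56047809 0.09635935 0.32065002] [[-0.07052081 -0.94336036 -0.32418829]
 [-0.99750911  0.06719524  0.02145612]
 [ 0.00154306  0.32489388 -0.94574922]]
t 4.8833 q [ 35.8257 -15.1731 -16.7132   0.0106 -88.4633  50.135 ] tcp [0.4771 0.102  0.2509] yawy -94.0390382872662 F [ 0.1892 -0.2319 -0.1721] T [-0.0432 -0.0305  0.0125] gap 0.02557713082103346
```

View pics/w2.png

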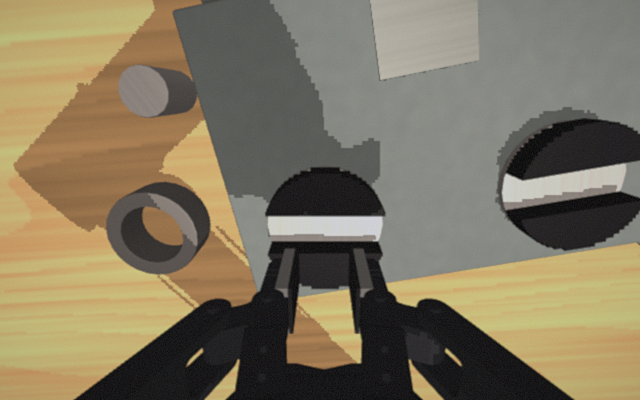

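Seen from the wrist, the left slot lies level at rows ~216–241, columns 265–383, parallel to the jaw line. Next I check its centre against the model.

```bash
python3 - <<'E'
from m import *
d=pickle.load(open("pics/wrist2.pkl","rb"))
v=[.53110704,.02866502,.11976919]
def slot(c,yaw):
    u=np.array([np.cos(yaw),np.sin(yaw),0]);n=np.array([-u[1],u[0],0])  # slot dir ~ -y, n ~ +x
    c=np.array([c[0],c[1],0]); z=np.array([0,0,1])
    out=[]
    for s,h in((1,.140),(-1,.122)):
        for k in(1,-1): out.append(c+u*k*.0378+s*n*.013+z*h)
    return proj(d,out)
for nm,c,y in(("L",(.4769,.1027),-94),("R",(.4960,-.0561),-83.5)):
    print(nm,np.round(slot(c,np.radians(y)),1).tolist())
print("px/m",proj(d,[[.4769,.1027,.13],[.4869,.1027,.13]]))
print("boxcorners",np.round(proj(d,b2w(v,[[-.105,.143,.116],[.1,.143,.116],[-.105,-.143,.116]])),1))
E
```

```text
L [[383.3, 213.7], [261.6, 213.8], [376.3, 238.8], [268.8, 238.9]]
R [[651.0, 154.6], [519.0, 177.6], [618.1, 187.7], [502.6, 207.3]]
px/m [[322.54165929 226.46827653]
 [321.44767417 212.47858726]]
boxcorners [[258.  302.6]
 [166.1   7. ]
 [639.7 239.7]]
```

```bash
python3 - <<'E'
import cv2
a=cv2.imread("pics/w2.png")[150:310,240:400]; b=cv2.imread("pics/w2.png")[100:260,480:640]
cv2.imwrite("pics/w2c.png",cv2.resize(cv2.hconcat([a,b]),None,fx=2.5,fy=2.5,interpolation=cv2.INTER_CUBIC))
E
```

```text
(no output)
```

View pics/w2c.png

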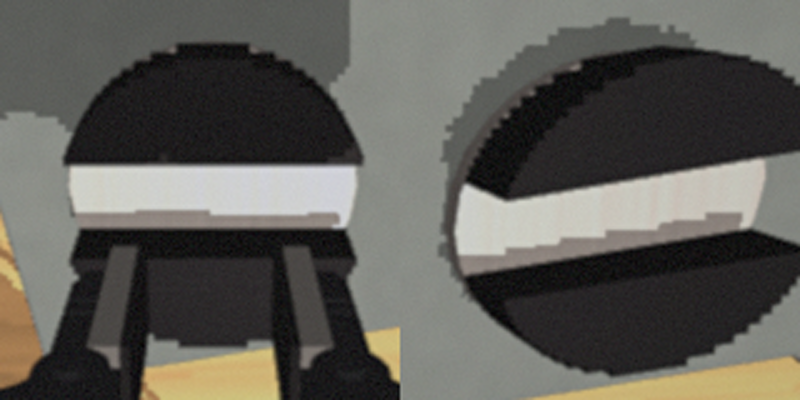

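```bash
python3 - <<'E'
from m import *
d=pickle.load(open("pics/wrist2.pkl","rb"))
a=np.radians(-94.04);u=np.array([np.cos(a),np.sin(a),0]);n=np.array([-u[1],u[0],0]);t=np.array([.4771,.102,.2509])
for L in(.066,.070,.073):
    P=[t+u*k*w+n*.011+[0,0,-L] for k in(1,-1) for w in(.0128,.0273)]
    print(L,np.round(proj(d,P),1).tolist())
E
```

```text
0.066 [[350.0, 250.7], [379.7, 250.7], [297.4, 250.8], [267.7, 250.8]]
0.07 [[349.3, 246.9], [378.4, 246.9], [298.1, 247.0], [269.0, 247.0]]
0.073 [[348.9, 244.2], [377.4, 244.2], [298.5, 244.2], [270.0, 244.2]]
```

Emit:
play_rows(
  steps=[
    [30,[-0.1,0,-0.8],0],
    [30,[-0.2,-0.1,-1.6],0],
    [30,[-0.2,-0.1,-2.4],0],
    [30,[-0.2,-0.1,-3.2],0],
    [30,[-0.2,-0.1,-3.2],0],
  ],
)

```text
time: 5.3
tcp_pos: [0.4744, 0.1011, 0.2163]
ee_rot: [[0.998, -0.069, -0.003], [-0.069, -0.998, -0.001], [-0.003, 0.001, -1.0]]
wrist_force: [-0.4, -0.4, -0.8]
finger_gap: 0.0257
```

Emit:
play_rows(
  steps=[
    [30,[0,0,-0.3],0],
    [30,[0,0,-0.6],0],
    [30,[0,0,-0.9],0],
    [30,[0,0,-1.2],0],
    [30,[0,0,-1.2],0],
  ],
)

```text
time: 5.72
tcp_pos: [0.475, 0.1015, 0.2062]
ee_rot: [[0.998, -0.069, -0.001], [-0.069, -0.998, -0.0], [-0.001, 0.0, -1.0]]
wrist_force: [0.3, 0.1, -0.1]
finger_gap: 0.0256
```

```bash
python3 st.py
```

```text
t 5.7167 q [ 35.9195 -15.0252 -21.2399  -0.0135 -83.8307  50.1346] tcp [0.475  0.1015 0.2062] yawy -93.94740662751232 F [ 0.3014  0.1031 -0.1477] T [-0.0219 -0.0049 -0.0012] gap 0.02557954567955778
```

Emit:
play_rows(
  steps=[
    [30,[0,0,-0.3],0],
    [30,[0,0,-0.6],0],
    [30,[0,0,-0.9],0],
    [30,[0,0,-1.0],0],
    [30,[0,0,-1.0],0],
  ],
)

```text
time: 6.13
tcp_pos: [0.4751, 0.1015, 0.1964]
ee_rot: [[0.998, -0.069, -0.001], [-0.069, -0.998, -0.0], [-0.001, 0.0, -1.0]]
wrist_force: [-0.6, 0.6, -0.1]
finger_gap: 0.0257
```

Emit:
play_rows(
  steps=[
    [30,[0,0,0],-0.08],
    [30,[0,0,0],-0.16],
    [30,[0,0,0],-0.24],
    [30,[0,0,0],-0.32],
    [30,[0,0,0],-0.4],
  ],
)

```text
time: 6.55
tcp_pos: [0.4754, 0.1013, 0.1969]
ee_rot: [[0.89, -0.455, 0.0], [-0.455, -0.89, -0.001], [0.001, 0.0, -1.0]]
wrist_force: [1.6, -0.9, -1.1]
finger_gap: 0.0254
```

```bash
python3 st.py
```

```text
t 6.55 q [ 35.9056 -14.8609 -22.0938   0.042  -82.7681  27.0082] tcp [0.4754 0.1013 0.1969] yawy -117.08091046090247 F [ 1.5663 -0.9274 -1.0837] T [-0.3457 -0.3853  0.1523] gap 0.025405587676786037
```

Torque is 0.15 N m, so the button is turning. I'll continue.

Emit:
play_rows(
  steps=[
    [30,[0,0,0],-0.08],
    [30,[0,0,0],-0.16],
    [30,[0,0,0],-0.24],
    [30,[0,0,0],-0.32],
    [30,[0,0,0],-0.4],
  ],
)

```text
time: 6.97
tcp_pos: [0.4752, 0.1015, 0.197]
ee_rot: [[0.643, -0.766, -0.0], [-0.766, -0.643, -0.0], [0.0, 0.0, -1.0]]
wrist_force: [-0.9, -0.6, -0.3]
finger_gap: 0.0257
```

Emit:
play_rows(
  steps=[
    [30,[0,0,0],-0.08],
    [30,[0,0,0],-0.16],
    [30,[0,0,0],-0.24],
    [30,[0,0,0],-0.32],
    [30,[0,0,0],-0.4],
  ],
)

```text
time: 7.38
tcp_pos: [0.4751, 0.1016, 0.1969]
ee_rot: [[0.294, -0.956, -0.0], [-0.956, -0.294, 0.0], [-0.0, 0.0, -1.0]]
wrist_force: [-1.6, 0.5, -0.3]
finger_gap: 0.0258
```

```bash
python3 st.py
```

```text
t 7.3833 q [ 35.9252 -14.8686 -22.0806  -0.0138 -82.8012 -18.8246] tcp [0.4751 0.1016 0.1969] yawy -162.90119460228837 F [-1.5908  0.5151 -0.3181] T [0.1903 0.3134 0.1276] gap 0.025751267401563124
```

Emit:
play_rows(
  steps=[
    [30,[0,0,0],-0.05],
    [30,[0,0,0],-0.1],
    [30,[0,0,0],-0.14],
    [30,[0,0,0],-0.18],
    [30,[0,0,0],-0.22],
  ],
)

```text
time: 7.8
tcp_pos: [0.4751, 0.1018, 0.1969]
ee_rot: [[0.08, -0.997, -0.0], [-0.997, -0.08, 0.0], [-0.0, 0.0, -1.0]]
wrist_force: [-0.9, 0.7, -0.8]
finger_gap: 0.0256
```

```bash
python3 st.py
```

```text
t 7.8 q [ 35.9322 -14.867  -22.0774  -0.0261 -82.8003 -31.3146] tcp [0.4751 0.1018 0.1969] yawy -175.385679399448 F [-0.9347  0.7256 -0.7641] T [0.3674 0.4767 0.1182] gap 0.025624526968978188
```

Not at the stop yet. I'll turn further until the torque rises.

Emit:
play_rows(
  steps=[
    [30,[0,0,0],-0.03],
    [30,[0,0,0],-0.06],
    [30,[0,0,0],-0.08],
    [30,[0,0,0],-0.08],
    [30,[0,0,0],-0.08],
  ],
)

```text
time: 8.22
tcp_pos: [0.4751, 0.1017, 0.1969]
ee_rot: [[0.003, -1.0, -0.0], [-1.0, -0.003, 0.0], [-0.0, 0.0, -1.0]]
wrist_force: [-2.0, 2.0, -0.4]
finger_gap: 0.0254
```

```bash
python3 st.py
```

```text
t 8.2167 q [ 35.9277 -14.8687 -22.0789  -0.0229 -82.7873 -35.7618] tcp [0.4751 0.1017 0.1969] yawy -179.83696490447673 F [-1.994   1.9669 -0.362 ] T [0.5946 0.711  0.0292] gap 0.025426514069572182
```

Emit:
play_rows(
  steps=[
    [30,[0,0,0],-0.02],
    [30,[0,0,0],-0.04],
    [30,[0,0,0],-0.06],
    [30,[0,0,0],-0.06],
    [30,[0,0,0],-0.06],
  ],
)

```text
time: 8.63
tcp_pos: [0.4751, 0.1018, 0.197]
ee_rot: [[-0.057, -0.998, -0.0], [-0.998, 0.057, 0.0], [-0.0, 0.0, -1.0]]
wrist_force: [-3.4, 2.4, 1.9]
finger_gap: 0.0254
```

```bash
python3 st.py; python3 - <<'E'
from station import eyes
import cv2,pickle,numpy as np
d=eyes.grab_frame("wrist"); pickle.dump(d,open("pics/wrist3.pkl","wb"))
cv2.imwrite("pics/w3.png",d["frame"][:,:,::-1])
E
```

```text
t 8.6333 q [ 35.9391 -14.8663 -22.0789  -0.0101 -82.7909 -39.1843] tcp [0.4751 0.1018 0.197 ] yawy 176.75347580672928 F [-3.4375  2.3831  1.9366] T [0.9248 1.2313 1.4092] gap 0.02535913434343285
```

View pics/w3.png

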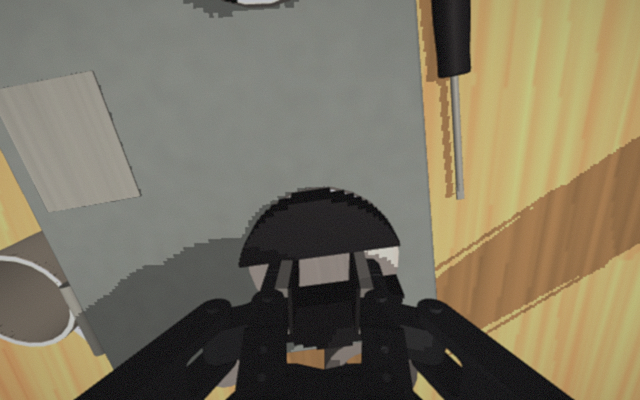

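The torque of 1.4 N m shows the hard stop is reached. I'll unwind slightly, lift, and go over the right fastener.

Emit:
play_rows(
  steps=[
    [30,[0,0,0],0.05],
    [30,[0,0,0],0.12],
    [30,[0,0,0],0.12],
    [30,[0,0,1],0.12],
    [30,[0,0,2.2],0.12],
  ],
)

```text
time: 9.1
tcp_pos: [0.475, 0.101, 0.2189]
ee_rot: [[0.059, -0.998, -0.001], [-0.998, -0.059, -0.001], [0.001, 0.001, -1.0]]
wrist_force: [0.6, -0.3, 0.5]
finger_gap: 0.0258
```

Emit:
play_rows(
  steps=[
    [30,[0,0,1.5],0],
    [30,[0,0,3],0],
    [30,[0,-1.5,3.2],0.1],
    [30,[0.2,-3,3.2],0.2],
    [30,[0.4,-4.5,3.2],0.3],
  ],
)

```text
time: 9.52
tcp_pos: [0.4796, 0.056, 0.253]
ee_rot: [[0.357, -0.934, 0.002], [-0.934, -0.357, 0.001], [0.0, -0.003, -1.0]]
wrist_force: [1.0, -0.1, -0.0]
finger_gap: 0.0256
```

Emit:
play_rows(
  steps=[
    [30,[0.2,-2,0],0.12],
    [30,[0.4,-4,0],0.24],
    [30,[0.6,-6,0],0.36],
    [30,[0.8,-8,0],0.48],
    [30,[1,-10,0],0.6],
  ],
)

```text
time: 9.93
tcp_pos: [0.4895, -0.0447, 0.2526]
ee_rot: [[0.822, -0.569, 0.002], [-0.569, -0.822, -0.0], [0.002, -0.001, -1.0]]
wrist_force: [-0.7, -0.1, 0.1]
finger_gap: 0.0259
```

Emit:
play_rows(
  steps=[
    [30,[0.2,-0.8,0],0.12],
    [30,[0.5,-1.5,0],0.24],
    [30,[0.5,-1.5,0],0.36],
    [30,[0.5,-1.5,0],0.48],
    [30,[0.5,-1.5,0],0.6],
  ],
)

```text
time: 10.35
tcp_pos: [0.4945, -0.059, 0.2525]
ee_rot: [[1.0, -0.006, 0.002], [-0.006, -1.0, -0.0], [0.002, 0.0, -1.0]]
wrist_force: [-0.4, -0.0, 0.7]
finger_gap: 0.0258
```

Emit:
play_rows(
  steps=[
    [30,[0,0,0],0.1],
    [30,[0,0,0],0.1],
    [30,[0,0,0],0.1],
  ],
)

```text
time: 10.6
tcp_pos: [0.4944, -0.0587, 0.252]
ee_rot: [[0.996, 0.087, 0.001], [0.087, -0.996, -0.0], [0.001, 0.0, -1.0]]
wrist_force: [0.9, -0.4, 0.5]
finger_gap: 0.0257
```

```bash
python3 st.py; python3 - <<'E'
from station import eyes
import cv2,pickle,numpy as np
d=eyes.grab_frame("wrist"); pickle.dump(d,open("pics/wrist4.pkl","wb"))
e=eyes.grab_frame("top");cv2.imwrite("pics/t4.png",e["frame"][:,:,::-1])
a=cv2.resize(d["frame"][150:310,240:400],(400,400),interpolation=cv2.INTER_CUBIC)
b=cv2.resize(e["frame"][190:280,245:335],(400,400),interpolation=cv2.INTER_CUBIC)
cv2.imwrite("pics/w4.png",np.hstack([a,b])[:,:,::-1])
E
```

```text
t 10.6 q [ 16.499  -13.6095 -15.3248   0.0349 -88.2134  78.4666] tcp [ 0.4944 -0.0587  0.252 ] yawy -85.03336793849589 F [ 0.8722 -0.3834  0.4654] T [0.1039 0.0295 0.0685] gap 0.025651268813744136
```

View pics/w4.png

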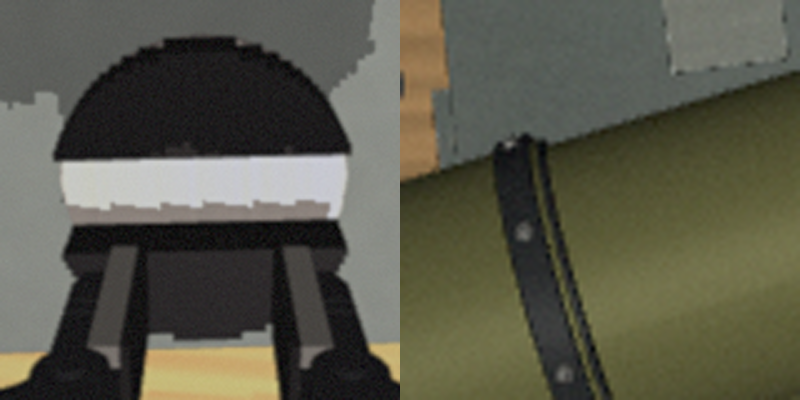

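Emit:
play_rows(
  steps=[
    [30,[0,0.1,-0.8],0.02],
    [30,[0,0.1,-1.7],0.02],
    [30,[0,0.1,-2.6],0.02],
    [30,[0,0.1,-3.4],0.02],
    [30,[0,0.1,-3.4],0.02],
  ],
)

```text
time: 11.12
tcp_pos: [0.4933, -0.0574, 0.2139]
ee_rot: [[0.994, 0.111, -0.004], [0.111, -0.994, -0.0], [-0.004, -0.0, -1.0]]
wrist_force: [-0.6, 0.3, -1.2]
finger_gap: 0.0258
```

Emit:
play_rows(
  steps=[
    [30,[0,0,-0.3],0],
    [30,[0,0,-0.6],0],
    [30,[0,0,-0.9],0],
    [30,[0,0,-1.2],0],
    [30,[0,0,-1.2],0],
  ],
)

```text
time: 11.53
tcp_pos: [0.494, -0.0574, 0.2042]
ee_rot: [[0.994, 0.111, -0.001], [0.111, -0.994, -0.0], [-0.001, -0.0, -1.0]]
wrist_force: [-1.0, 0.1, -0.5]
finger_gap: 0.0255
```

```bash
python3 st.py
```

```text
t 11.5333 q [ 16.6366 -13.073  -19.8437  -0.0104 -83.2733  79.7316] tcp [ 0.494  -0.0574  0.2042] yawy -83.63302437032519 F [-1.015   0.1305 -0.498 ] T [ 0.0089  0.0249 -0.0034] gap 0.025505592879919263
```

Emit:
play_rows(
  steps=[
    [30,[0,0,-0.2],0],
    [30,[0,0,-0.4],0],
    [30,[0,0,-0.6],0],
    [30,[0,0,-0.8],0],
    [30,[0,0,-0.8],0],
  ],
)

```text
time: 11.95
tcp_pos: [0.494, -0.0574, 0.1963]
ee_rot: [[0.994, 0.111, -0.001], [0.111, -0.994, -0.0], [-0.001, -0.0, -1.0]]
wrist_force: [-0.7, -0.3, -0.2]
finger_gap: 0.0259
```

```bash
python3 st.py
```

```text
t 11.95 q [ 16.6361 -12.9234 -20.5461  -0.0079 -82.4156  79.7359] tcp [ 0.494  -0.0574  0.1963] yawy -83.6290118227323 F [-0.71   -0.2718 -0.1964] T [-0.0406  0.014  -0.0181] gap 0.02587248342869896
```

Emit:
play_rows(
  steps=[
    [30,[0,0,0],-0.08],
    [30,[0,0,0],-0.16],
    [30,[0,0,0],-0.24],
    [30,[0,0,0],-0.32],
    [30,[0,0,0],-0.4],
  ],
)

```text
time: 12.37
tcp_pos: [0.4943, -0.0575, 0.1968]
ee_rot: [[0.958, -0.288, 0.0], [-0.288, -0.958, -0.0], [0.0, 0.0, -1.0]]
wrist_force: [1.5, -0.8, -0.1]
finger_gap: 0.0256
```

```bash
python3 st.py
```

```text
t 12.3667 q [ 16.6325 -12.9306 -20.5061   0.0229 -82.417   56.6064] tcp [ 0.4943 -0.0575  0.1968] yawy -106.7580119772797 F [ 1.546  -0.7752 -0.1368] T [-0.2044 -0.2574  0.1749] gap 0.02559119608071348
```

Emit:
play_rows(
  steps=[
    [30,[0,0,0],-0.08],
    [30,[0,0,0],-0.16],
    [30,[0,0,0],-0.24],
    [30,[0,0,0],-0.32],
    [30,[0,0,0],-0.4],
  ],
)

```text
time: 12.78
tcp_pos: [0.4941, -0.0575, 0.1968]
ee_rot: [[0.77, -0.638, -0.0], [-0.638, -0.77, -0.0], [-0.0, 0.0, -1.0]]
wrist_force: [-0.3, -0.8, 0.1]
finger_gap: 0.0257
```

Emit:
play_rows(
  steps=[
    [30,[0,0,0],-0.08],
    [30,[0,0,0],-0.16],
    [30,[0,0,0],-0.24],
    [30,[0,0,0],-0.32],
    [30,[0,0,0],-0.4],
  ],
)

```text
time: 13.2
tcp_pos: [0.494, -0.0574, 0.1968]
ee_rot: [[0.46, -0.888, -0.001], [-0.888, -0.46, 0.0], [-0.0, 0.001, -1.0]]
wrist_force: [-1.2, 1.3, 0.1]
finger_gap: 0.0255
```

Emit:
play_rows(
  steps=[
    [30,[0,0,0],-0.08],
    [30,[0,0,0],-0.16],
    [30,[0,0,0],-0.24],
    [30,[0,0,0],-0.32],
    [30,[0,0,0],-0.36],
  ],
)

```text
time: 13.62
tcp_pos: [0.494, -0.0572, 0.1968]
ee_rot: [[0.118, -0.993, -0.001], [-0.993, -0.118, 0.0], [-0.0, 0.001, -1.0]]
wrist_force: [-2.6, 1.6, 0.7]
finger_gap: 0.0258
```

```bash
python3 st.py
```

```text
t 13.6167 q [ 16.6476 -12.9387 -20.4994  -0.0331 -82.4747  -9.8632] tcp [ 0.494  -0.0572  0.1968] yawy -173.21992134025575 F [-2.5615  1.5882  0.6888] T [0.448  0.5556 0.1188] gap 0.025811287128663034
```

Emit:
play_rows(
  steps=[
    [30,[0,0,0],-0.04],
    [30,[0,0,0],-0.08],
    [30,[0,0,0],-0.12],
    [30,[0,0,0],-0.12],
    [30,[0,0,0],-0.12],
  ],
)

```text
time: 14.03
tcp_pos: [0.494, -0.0572, 0.1968]
ee_rot: [[0.003, -1.0, -0.001], [-1.0, -0.003, 0.0], [-0.0, 0.001, -1.0]]
wrist_force: [-1.4, 2.9, 0.6]
finger_gap: 0.0255
```

```bash
python3 st.py
```

```text
t 14.0333 q [ 16.6508 -12.9395 -20.498   -0.0342 -82.4656 -16.4518] tcp [ 0.494  -0.0572  0.1968] yawy -179.80545450442872 F [-1.4457  2.867   0.5532] T [0.7568 0.6755 0.0551] gap 0.025502163180131657
```

Emit:
play_rows(
  steps=[
    [30,[0,0,0],-0.02],
    [30,[0,0,0],-0.04],
    [30,[0,0,0],-0.06],
    [30,[0,0,0],-0.06],
    [30,[0,0,0],-0.06],
  ],
)

```text
time: 14.45
tcp_pos: [0.494, -0.0571, 0.1968]
ee_rot: [[-0.056, -0.998, -0.001], [-0.998, 0.056, 0.0], [-0.0, 0.001, -1.0]]
wrist_force: [-3.9, 4.4, 2.6]
finger_gap: 0.0256
```

```bash
python3 st.py
```

```text
t 14.45 q [ 16.6659 -12.9373 -20.5015  -0.0189 -82.4718 -19.8958] tcp [ 0.494  -0.0571  0.1968] yawy 176.76764536777992 F [-3.8731  4.4138  2.5693] T [1.2215 1.3478 1.4413] gap 0.025553854228052116
```

The right fastener hit the same stop (1.44 N m at the same yaw). I'll unwind, lift clear and check with pictures.

Emit:
play_rows(
  steps=[
    [30,[0,0,0],0.05],
    [30,[0,0,0],0.12],
    [30,[0,0,0],0.12],
    [30,[0,0,1],0.12],
    [30,[0,0,2.2],0.12],
  ],
)

```text
time: 14.87
tcp_pos: [0.494, -0.0578, 0.219]
ee_rot: [[0.059, -0.998, -0.001], [-0.998, -0.059, -0.001], [0.001, 0.001, -1.0]]
wrist_force: [0.8, -0.6, 1.0]
finger_gap: 0.0258
```

Emit:
play_rows(
  steps=[
    [30,[0,0,2],0],
    [30,[0,0,4],0],
    [30,[0,0,6],0],
    [30,[-1,-2,8],0],
    [30,[-2,-5,10],0],
  ],
)

```text
time: 15.28
tcp_pos: [0.4742, -0.107, 0.3213]
ee_rot: [[0.063, -0.998, 0.002], [-0.998, -0.063, -0.0], [0.0, -0.002, -1.0]]
wrist_force: [1.0, -1.0, 0.7]
finger_gap: 0.0254
```

Emit:
play_rows(
  steps=[
    [30,[-1.5,-3.5,0],0],
    [30,[-3,-7,0],0],
    [30,[-4.5,-10.5,0],0],
    [30,[-6,-14,0],0],
    [30,[-7,-17,0],0],
  ],
)

```text
time: 15.7
tcp_pos: [0.4027, -0.2796, 0.3212]
ee_rot: [[0.059, -0.998, 0.003], [-0.998, -0.059, -0.002], [0.002, -0.003, -1.0]]
wrist_force: [1.2, -0.2, -0.3]
finger_gap: 0.0258
```

Emit:
play_rows(
  steps=[
    [30,[-1.5,-3.5,0],0],
    [30,[-3,-7,0],0],
    [30,[-4.5,-10.5,0],0],
    [30,[-6,-14,0],0],
    [30,[-6,-14,0],0],
  ],
)

```text
time: 16.12
tcp_pos: [0.3412, -0.422, 0.3197]
ee_rot: [[0.054, -0.999, -0.001], [-0.999, -0.054, -0.002], [0.002, 0.001, -1.0]]
wrist_force: [0.7, 1.7, -0.3]
finger_gap: 0.0258
```

```bash
python3 st.py; python3 - <<'E'
from station import eyes
import cv2,pickle,numpy as np
d=eyes.grab_frame("side"); e=eyes.grab_frame("top")
a=cv2.resize(d["frame"][120:330,240:450],(400,400),interpolation=cv2.INTER_CUBIC)
b=cv2.resize(e["frame"][130:310,225:405],(400,400),interpolation=cv2.INTER_CUBIC)
cv2.imwrite("pics/f5.png",np.hstack([a,b])[:,:,::-1])
E
```

```text
t 16.1167 q [-29.7572  -6.3264  -1.94     0.1186 -94.3967  32.8694] tcp [ 0.3412 -0.422   0.3197] yawy -176.8969227209272 F [ 0.6935  1.7027 -0.3387] T [ 0.1694 -0.1162  0.0237] gap 0.025809862359789625
```

View pics/f5.png

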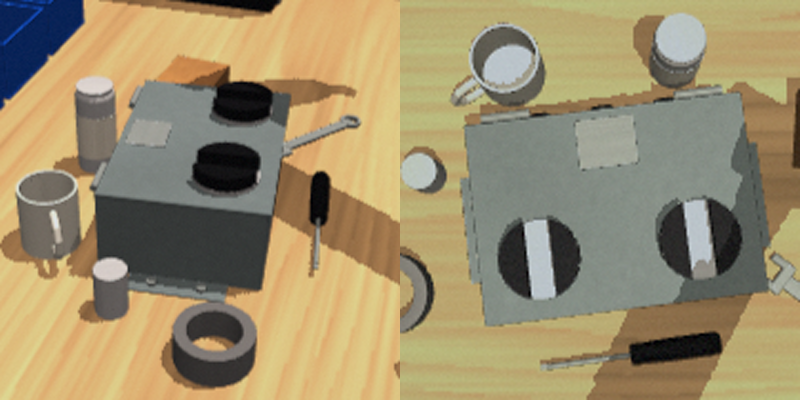

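The cover is flat. Both slots, at (538,258) and (700,238), run parallel to the box's side edges, and the loose things haven't moved. I'll let the arm settle and hand in.

Emit:
play_rows(
  steps=[
    [30,[0,0,0],0],
    [30,[0,0,0],0],
    [30,[0,0,0],0],
    [30,[0,0,0],0],
  ],
)

```text
time: 16.55
tcp_pos: [0.3448, -0.4167, 0.3194]
ee_rot: [[0.063, -0.998, 0.001], [-0.998, -0.063, -0.001], [0.001, -0.001, -1.0]]
wrist_force: [1.2, -0.1, 0.1]
finger_gap: 0.0253
```

```bash
python3 -c "
from station import hand_in
print(hand_in())"
```

```text
the job is handed in; nothing more can be done
None
```

The control box is closed and locked, and the job was handed in at about 16.6 s on the robot's clock. The hand-in reported no verdict.

- **Cover:** I pushed it down with the closed fingertips between the two fasteners until it met the rim. Contact was about 15 N with the top face at 116 mm, while both fasteners were still unlocked.
- **Fasteners:** I turned each one clockwise with both fingertips in its slot until it hit its hard stop. The torque rose from about 0.15 N m while turning to about 1.4 N m at the stop, at the same tool angle for both.
- **Last checks:** The final top and side pictures show the cover flat and both slots lined up with the box's x axis. The loose things look unmoved by eye. The arm stopped well clear, with wrist force at its no-contact noise level.
- **Disagreement:** My first fit of the box from the images was about 2 mm off at the slots. A close look with the wrist camera showed this, and I corrected it before inserting the fingertips. No other check failed or disagreed.

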